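Wind the die under the press bridge

ROBOT

A 6-joint arm with a two-finger parallel gripper is mounted at the origin on the work surface. World frame = base frame: x ahead of the robot, y to its left, z up, the work surface at z = 0. Lengths are in m, angles in degrees, forces in N, time in s.
With the tool pointing down it reaches from about 0.4 to 0.825 m from the base axis. Payload 7 kg.
Tool frame: the origin (TCP) lies midway between the tips of the shut fingers; the grasp point (between the pads) lies 19 mm behind it; z points along the fingers, y is the direction in which the jaws open and shut (so a half turn about z gives the same grasp; the last joint's range is limited). The gripper opens to 88 mm and grips with 3 to 60 N. Pads are 19 mm wide; open, the fingers measure 130 mm over their backs; the gripper's body (78 mm by 193 mm) begins 47 mm behind the grasp point.
Start: joints at [-49.899, 20.546, 0.682, 0, -70.136, -16.507], TCP at [0.27, -0.619, 0.227] pointing down, gripper open.
Joint ranges: [-176.03, 176.03], [-82.01, 121.73], [-58.28, 71.71], [-173.87, 95.51], [-174.79, -0.11], [-173.66, 173.66]. Speed limits (degrees/s): [136.94, 136.94, 172.46, 180, 180, 180].

INTERFACE

Orientations are given as a 3x3 rotation matrix whose columns are the frame's x, y, z axes.
In Python, from rig import robot gives the robot as it stands. Calls block until the motion is done:
- robot.goto(position, orientation): joint-space move of the TCP to a pose.
- robot.servo_line(position, ori=None, speed=0.15): straight line of the TCP; ori=None keeps the orientation; speed is the mean speed in m/s.
- robot.movej(angles): joint-space move.
- robot.move_gripper(opening): opening from 0.0 (shut) to 1.0 (fully open); the grip force is fixed at half the most; returns when the fingers have stopped.
- robot.dwell(seconds).
- robot.ik(position, orientation): joint angles nearest the present ones, or None.
- robot.grab_frame(name): name is "scene" or "top"; returns (picture, depth): 420x560x3 uint8, red, green, blue; 420x560 float32, m along the optical axis (not along the pixel's ray), 0 where there is no reading.
- robot.camera_info(name): a dict with "vfov" (degrees; the focal length in pixels is half the picture's height over the tangent of half this angle, whatever the lens; pixels are square), "cx", "cy" (the principal point, pixels), "view" (4x4, takes a point from world to camera coordinates). Camera axes: x right, y down, z forward; pixel columns grow to the right and rows downward; lengths in m; the calibration is good to about 2 mm. A picture is of the moment at which its call begins. camera_info takes no time and is no camera call.
A pose or a line that the arm cannot do raises robot.Unreachable and nothing moves.
- robot.job_done(): hands the job in, once; it reports no verdict.
Readings, each from a call of its own:
- robot.read_t(): time.
- robot.read_qpos(): joint angles.
- robot.read_qvel(): joint speeds.
- robot.read_effort(): joint torques, N m.
- robot.read_position(): TCP position.
- robot.read_tcp_rot(): TCP orientation.
- robot.read_force(): force on the tool from outside, world axes, zero at the start.
- robot.read_ft_torque(): the same for the moment, N m.
- robot.read_grip_width(): opening from 0.0 (shut) to 1.0 (fully open).
Only numpy, scipy, OpenCV 4.12 (cv2) and the standard library are available. Lean on these libraries where they do the work, as an engineer would, in place of code of your own. Each camera call takes 0.05 s, during which the arm holds its last target. There are 200 camera calls.

TASK

The die press in the paper workshop has to be set for the next cut: crank its handwheel clockwise (seen from above), a part turn at a time, so that the bed carries the die in under the bridge, and stop when the bed's pointer stands opposite the nose of the stop marker on the scale rail. If you wind too far, wind back. Let go of the wheel, and leave the tape, the folding bone, the glue bottle and the scissors that lie about where they are.

Things in the scene. Friction and masses are not known exactly. Their poses are not given: they have to be found in the camera images.
- wheel (a joint): Handwheel angle, rad; grows clockwise seen from above. Vertical axis, range -0.2 to 8.5 rad; needs about 0.2 N m (3 to 4 N at the rim) and stays where it is left. It drives the bed by a rack: each rad moves the bed 12 mm (75 mm a turn), clockwise in the marker's +y direction. The bed moves only with the wheel
- wheel_top (a point): Centre of the handwheel, on its axis, level with the rim's top, 137 mm above the table. A plain steel dish, solid floor, no handle or spokes: upstanding rim 130 mm across outside, 110 mm inside at the top (wall 10 mm, radius 5 mm less at the foot), 38 mm high; floor 32 mm below the rim's top, low hub 28 mm across and 22 mm high in the middle. This frame turns with the wheel
- press: The die press, grey, 330 x 400 mm, fixed. Origin on the wheel's axis at table level; y along the feed, x from the wheel towards the bed. The wheel's rim can be pinched anywhere from above, one finger inside and one outside: outside the rim nothing on the press is higher than 110 mm above the table. The bridge spans the bed, its middle at x 143, y 62 mm
- pointer_tip (a point): Tip of the flat steel pointer, 14 mm wide, 4 mm thick, that sticks out of the bed's long side away from the wheel, over the scale rail, 50 mm above the table. It moves with the bed, an aluminium plate 108 x 220 mm with a plywood die 84 x 90 mm locked on it
- marker: Stop marker: a steel block 20 mm wide and 16 mm high with a small screw on top, fixed on the scale rail (the one farther from the wheel). Origin at its underside, 45 mm above the table, at the middle of its width, where its nose begins. x points away from the bed, y along the rail the way the bed feeds in. The bed is right when the pointer tip's y in this frame is zero
- tape: Bystander: roll of paper tape, 54 mm across, 18 mm high, lying on the press's base plate; origin at its underside
- folder: Bystander: white folding bone, 120 x 20 x 6 mm, lying on the press's base plate; origin at the middle of its underside
- glue: Bystander: white glue bottle, 52 mm across, 160 mm high, standing on the table; origin at its underside
- scissors: Bystander: scissors, about 160 mm long, lying on the table; origin near the pivot

How it is judged (in metres and radians):
At the end, for the whole second after the job is handed in: The bed's pointer stands opposite the marker's nose to within 5 mm along the rail, with the wheel at rest (y of pointer_tip in the frame of marker between -0.005 and 0.005 m and velocity of joint wheel between -0.05 and 0.05 rad/s); the robot touches nothing.
It fails at once if a bystander was shifted by more than 40 mm (distance of any of tape, folder, glue, scissors from where it was at the start of the episode above 0.04 m).
It also fails if it takes over 72 s, if anything falls off the work surface, if the arm or the gripper's body presses on something with over 40 N, if the wrist force passes 120 N, or if a joint passes its speed limit or range.

## Working session

There is one attempt and no reset: what is moved stays moved. The work goes in short steps, each a Python script; the robot and the scene stay as the last script left them, time stands still between calls to the robot, and variables do not carry over. Pictures are saved under pics/ and viewed, about 8 in all and at most 12, crops included, and the job is handed in when it is done.

```bash
mkdir -p pics; ls; python3 - <<'E'
from rig import robot
import cv2,numpy as np
for n in("scene","top"):
    p,d=robot.grab_frame(n); cv2.imwrite(f"pics/{n}0.png",p[:,:,::-1]); np.save(f"pics/{n}0.npy",d)
    i=robot.camera_info(n); print(n,i["vfov"],i["cx"],i["cy"]); print(np.round(i["view"],4).tolist()); print(i.keys())
print(robot.read_t())
E
```

```text
pics
scene 47.1492063873119 283.74336209886326 206.98549504016117
[[0.5014, 0.865, -0.0178, -0.2947], [0.5525, -0.336, -0.7628, -0.2722], [-0.6658, 0.3726, -0.6464, 1.7897], [0.0, 0.0, 0.0, 1.0]]
dict_keys(['vfov', 'cx', 'cy', 'view'])
top 45.94590534508457 270.5826746674847 210.25590253015503
[[0.0154, -0.9998, -0.0115, -0.0016], [-0.9931, -0.0139, -0.1167, 0.6407], [0.1165, 0.0133, -0.9931, 1.1994], [0.0, 0.0, 0.0, 1.0]]
dict_keys(['vfov', 'cx', 'cy', 'view'])
0.1
```

View pics/scene0.png

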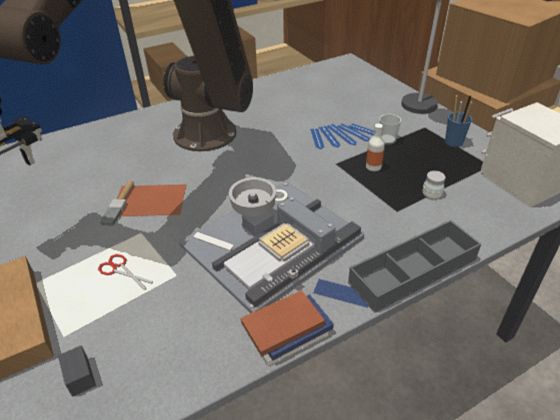

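View pics/top0.png

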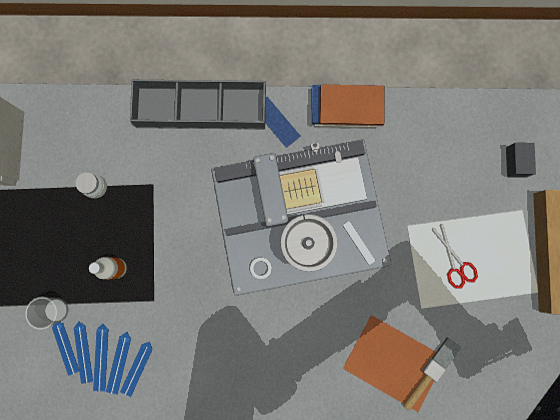

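The top view shows the wheel at (308,243), the bridge at (268,188), the bed with its die at (300,188), and candidates for marker and pointer at (315,147) and (339,156). I'll zoom in on these and measure the wheel.

```bash
cat > h.py <<'E'
from rig import robot
import cv2,numpy as np
def cam(n):
    i=robot.camera_info(n); V=np.array(i["view"]); f=210/np.tan(np.radians(i["vfov"]/2)); return V,f,i["cx"],i["cy"]
def ray(n,uv,z):
    V,f,cx,cy=cam(n); R=V[:3,:3]; c=-R.T@V[:3,3]
    d=R.T@np.array([(uv[0]-cx)/f,(uv[1]-cy)/f,1]); return c+d*(z-c[2])/d[2]
def proj(n,P):
    V,f,cx,cy=cam(n); q=V[:3,:3]@np.asarray(P)+V[:3,3]; return np.array([cx+f*q[0]/q[2],cy+f*q[1]/q[2]])
def cloud(n,d):
    V,f,cx,cy=cam(n); v,u=np.mgrid[:420,:560]; q=np.stack([(u-cx)/f*d,(v-cy)/f*d,d],-1)
    return (q-V[:3,3])@V[:3,:3]
E
python3 - <<'E'
from h import *
a=cv2.imread("pics/top0.png")[130:180,280:380]; b=cv2.imread("pics/scene0.png")[225:310,205:375]
a=cv2.resize(a,(800,400),interpolation=cv2.INTER_CUBIC)
cv2.imwrite("pics/crop0.png",a)
d=np.load("pics/top0.npy"); P=cloud("top",d)
m=(P[...,2]>.128)&(P[...,2]<.146); m[:200]=0;m[290:]=0;m[:,:260]=0;m[:,360:]=0
Q=P[m]; c,r=cv2.minEnclosingCircle(Q[:,:2].astype(np.float32)); print("rim",len(Q),c,r,Q[:,2].mean())
A=np.c_[Q[:,:2],np.ones(len(Q))];s=np.linalg.lstsq(A,(Q[:,:2]**2).sum(1),rcond=None)[0];print(s[:2]/2)
# bridge and rail orientation via heights
for (u,v) in [(268,188),(315,147),(339,156),(345,150),(325,190),(300,188)]: print(u,v,np.round(P[v,u],4))
# plate corners at image
g=cv2.imread("pics/top0.png")
for uv in [(213,168),(365,140),(387,262),(236,294)]: print(np.round(ray("top",uv,.02),3))
E
```

```text
rim 793 (0.5564653873443604, -0.08101604878902435) 0.064753457903862 0.1358996559453867
[ 0.55612098 -0.08072906]
268 188 [0.6863 0.0139 0.102 ]
315 147 [ 0.7977 -0.1004  0.0607]
339 156 [ 0.7785 -0.1615  0.0484]
345 150 [ 0.7955 -0.1773  0.0425]
325 190 [ 0.6925 -0.127   0.0447]
300 188 [ 0.6934 -0.0638  0.065 ]
[0.75  0.157 0.02 ]
[ 0.828 -0.232  0.02 ]
[ 0.517 -0.284  0.02 ]
[0.432 0.091 0.02 ]
```

View pics/crop0.png

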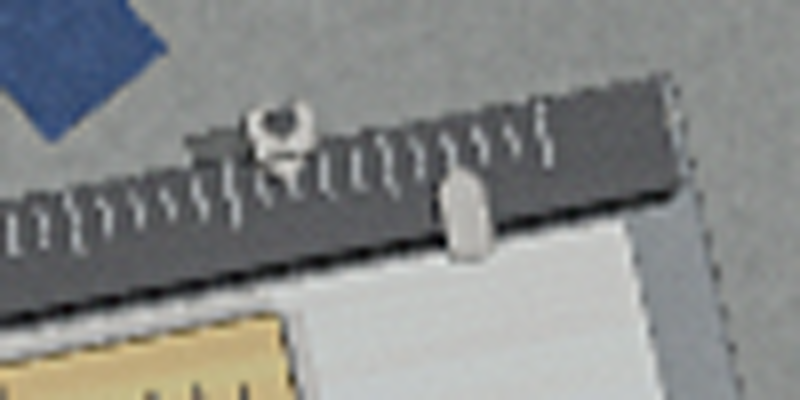

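```bash
cat >> h.py <<'E'
C=np.array([.5563,-.0809]); RAD=.0600
def pose(phi,z,s=1,r=RAD):
    e=np.array([np.cos(np.radians(phi)),np.sin(np.radians(phi)),0]); y=s*e; zz=np.array([0,0,-1.])
    return np.r_[C+r*e[:2],z],np.c_[np.cross(y,zz),y,zz]
E
python3 - <<'E'
from h import *
n=ray("top",(280+288/8-.5,130+178/8-.5),.05); p=ray("top",(280+457/8-.5,130+172/8-.5),.05)
print(n,p)
d=np.load("pics/top0.npy"); P=cloud("top",d)
# press yaw from bridge/rail top: table-level base mask
m=(P[...,2]>.012)&(P[...,0]>.4)&(P[...,0]<.86)&(P[...,1]<.2)&(P[...,1]>-.31)
cn,lab,st,_=cv2.connectedComponentsWithStats(m.astype(np.uint8)); k=1+st[1:,4].argmax()
pts=P[lab==k][:,:2].astype(np.float32); print(cv2.minAreaRect(pts))
for yaw in (11,12,13):
    a=np.radians(yaw); y=np.array([-np.sin(a),np.cos(a)]); print(yaw,(n-p)[:2]@y)
print(np.round(robot.read_tcp_rot(),2).tolist())
for s in(1,-1):
    print(s,[(f,None if (q:=robot.ik(*pose(f,.117,s))) is None else int(q[5])) for f in range(-180,180,20)])
E
```

```text
[ 0.78825752 -0.10252697  0.05      ] [ 0.79084082 -0.15533526  0.05      ]
((0.6313712000846863, -0.0658530592918396), (0.33312317728996277, 0.4007108211517334), 11.706629753112793)
11 0.05233096647761293
12 0.052191397233739806
13 0.05203592998467986
[[-0.92, -0.4, -0.0], [-0.4, 0.92, 0.0], [0.0, 0.0, -1.0]]
1 [(-180, -13), (-160, 9), (-140, 31), (-120, 53), (-100, 74), (-80, 94), (-60, 114), (-40, 133), (-20, 151), (0, 169), (20, -172), (40, -154), (60, -136), (80, -117), (100, -98), (120, -78), (140, -57), (160, -35)]
-1 [(-180, 166), (-160, -170), (-140, -148), (-120, -126), (-100, -105), (-80, -85), (-60, -65), (-40, -46), (-20, -28), (0, -10), (20, 7), (40, 25), (60, 43), (80, 62), (100, 81), (120, 101), (140, 122), (160, 144)]
```

Feed distance is about 52 mm, so roughly 4.35 rad (249°). The press came out at 333 x 401 mm with a yaw of 11.7°, and the rim at 136 mm high with a 65 mm radius, all matching the spec. I'll grasp at phi=130° and turn part of the way.

```bash
cat >> h.py <<'E'
Z=.116
def crank(a,b,s=-1,step=10):
    n=max(1,int(np.ceil(abs(b-a)/step)))
    for f in np.linspace(a,b,n+1)[1:]:
        robot.servo_line(*pose(f,Z,s),speed=.06)
    print("crank",b,"F",np.round(robot.read_force(),1),"t",robot.read_t(),"grip",robot.read_grip_width())
def shot(name,crop=(130,180,280,380)):
    p,d=robot.grab_frame("top"); g=np.ascontiguousarray(p[:,:,::-1]); a,b,c,e=crop
    w=cv2.resize(g[a:b,c:e],(800,400),interpolation=cv2.INTER_CUBIC)
    o=np.vstack([cv2.resize(g[130:300,200:400],(235,200)),np.zeros((0,235,3),np.uint8)])
    can=np.zeros((600,800,3),np.uint8); can[:400]=w; can[400:,:235]=o; cv2.imwrite(f"pics/{name}.png",can)
E
python3 - <<'E'
from h import *
robot.move_gripper(.42)
robot.goto(*pose(130,.21,-1)); print(robot.read_t())
robot.servo_line(pose(130,Z,-1)[0],speed=.08); print(robot.read_force(),robot.read_position())
robot.move_gripper(0); print("grip",robot.read_grip_width(),robot.read_force(),robot.read_t())
crank(130,100); shot("s1")
E
```

```text
3.3583
[-0.57270908  0.97884411  0.32410696] [ 0.51812616 -0.03486573  0.11651277]
grip 0.13054089502639185 [ 4.12692779 -5.00208279 -3.91894936] 5.225
crank 100 F [ 2.2 -4.7  1. ] t 6.2 grip 0.13069855676240516
```

View pics/s1.png

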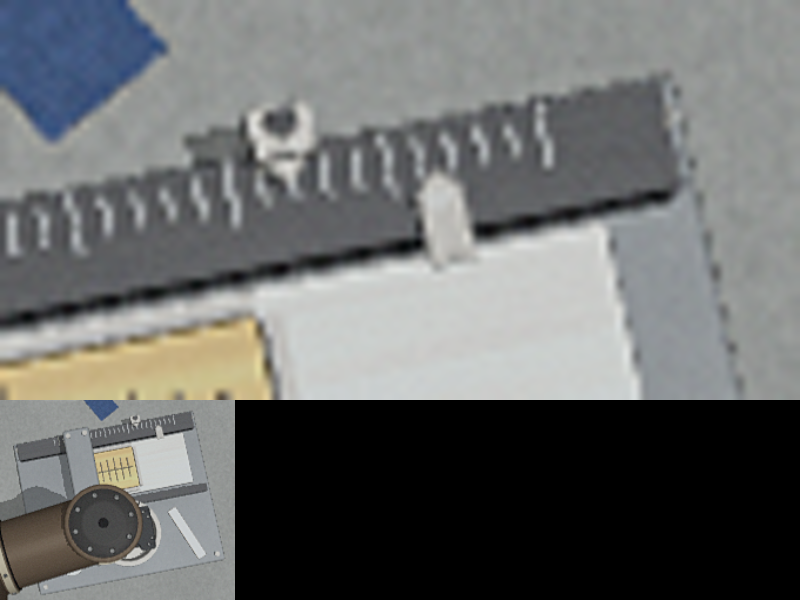

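The pointer moved from 457 to about 438 crop px (roughly 6 mm for 30°), and the wheel follows without slip. I'll carry on to 220° in total and look again.

```bash
python3 - <<'E'
from h import *
crank(100,0); crank(0,-90); print(robot.read_qpos()); shot("s2")
E
```

```text
crank 0 F [-6.3  4.   9.4] t 9.5 grip 0.13161860647651552
crank -90 F [-0.1 21.   7.2] t 12.425 grip 0.13221858397138497
[  5.56700861  16.53334332 -20.65316848  -0.43037103 -52.56020972
 -95.11702373]
```

View pics/s2.png

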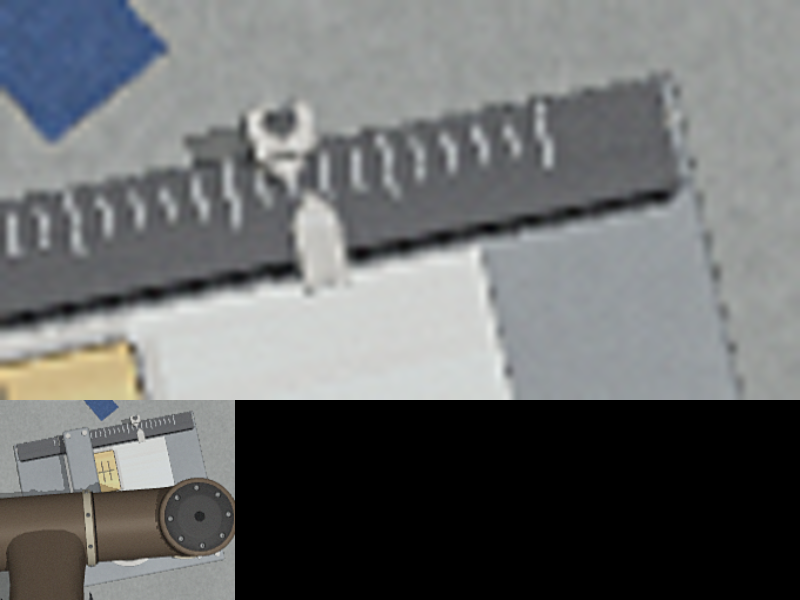

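The tip is at (315,197) and the nose at (290,178), which leaves about 6.4 mm, or roughly 30°.

```bash
python3 - <<'E'
from h import *
crank(-90,-120.5)
robot.move_gripper(.42); print(robot.read_grip_width(),robot.read_force())
robot.servo_line(pose(-120.5,.24,-1)[0],speed=.1); print(robot.read_t())
p,d=robot.grab_frame("scene"); cv2.imwrite("pics/scene3.png",p[:,:,::-1]); shot("s3")
E
```

```text
crank -120.5 F [ 6.3 15.6 -0.5] t 13.6083 grip 0.1315533716723299
0.41809851500752654 [ 0.12823559 -0.49081945 -0.86951858]
15.6667
```

View pics/s3.png

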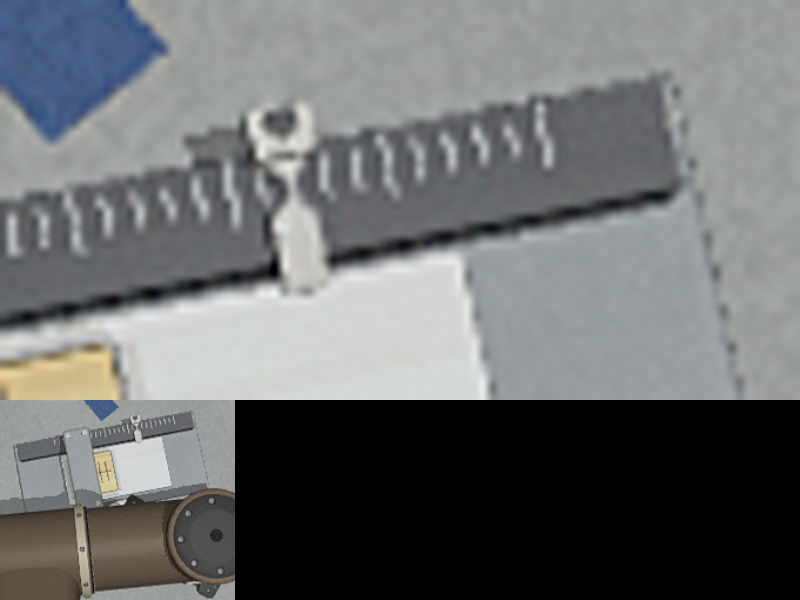

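From above, the pointer's midline runs into the nose (about 290 px at the nose row, nose tip at 290), so the error is around 1 mm. One crosscheck from the other camera.

```bash
python3 - <<'E'
import cv2
a=cv2.imread("pics/scene3.png"); b=cv2.resize(a[245:295,260:330],(700,500),interpolation=cv2.INTER_CUBIC); cv2.imwrite("pics/s3c.png",b)
E
```

```text
(no output)
```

View pics/s3c.png

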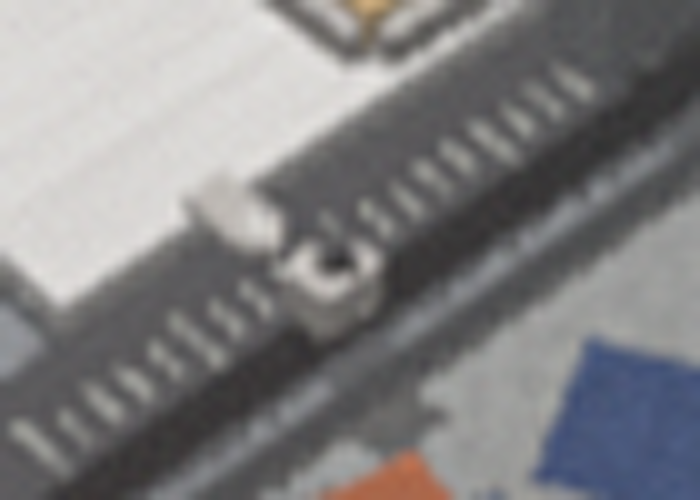

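The scene view agrees: the pointer at (240,215) points straight at the marker's nose at (285,262). The gripper is clear, so I'm handing in.

```bash
python3 - <<'E'
from h import *
print(robot.read_force(),robot.read_position()); robot.job_done(); print(robot.read_t())
E
```

```text
[-0.15203031  0.03792859 -0.08471081] [ 0.52554118 -0.13258294  0.23930987]
the job is handed in; nothing more can be done
the job is handed in; nothing more can be done
```

The press is set and the job is handed in, at about 16 s of the 72 s allowed. I pinched the handwheel's rim from above and cranked it clockwise about 250° in three part turns of one grasp, about 52 mm of feed. Then I opened the gripper and lifted clear.

**Pointer:** in the top view its midline meets the marker's nose to about 1 mm, inside the 5 mm tolerance. The scene camera agrees by eye.

**Forces:** the highest force I read while cranking was about 21 N, at the end of a part turn. It was about 0 N after letting go.

**Other checks:** my estimates of the remaining distance before the last part turn differed slightly (6.1 to 6.8 mm), and the final view settled it. None of the checks failed. I planned the moves to stay clear of the tape, folding bone, glue bottle and scissors, but I did not re-measure their positions afterwards.

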